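Tighten the shaker's castle nut and line a slot up with the cotter hole

TASK

The orbital shaker's tray is held on its drive spindle by a castle nut that is only finger-tight. With the open-ended spanner, tighten the nut (clockwise) until it is snug, then carry on just far enough for the next slot to line up with the cotter hole in the spindle, so that the split pin could go straight in; do not run past the hole. Then take the spanner off, lay it flat on the black tool mat again and let go of it, leaving the split-pin dish and the screwdriver where they are.

Things in the scene. Friction and masses are not known exactly. Their poses are not given: they have to be found in the camera images.
- shaker: Orbital shaker, fixed. White housing 270 x 250 mm; bare aluminium tray 250 mm square, top 98 mm above the bench. Origin on the bench below the spindle (tray's centre); x away from the control panel, z up. Washer under the nut: 56 mm wide, top at 105 mm. Two flask clamps (58 mm wide, 42 mm above the tray) at x = 88, y = +88 and -88 mm; the handle swings freely up to 90 degrees either side of -x.
- spindle: Upright dark steel spindle, 24 mm thick, fixed (never turns), at the tray's centre. Origin on its axis at the washer's top (105 mm above the bench), z up; it ends 32 mm higher, 6 mm above the nut. The 4.4 mm cotter hole runs through it along its x axis, 22.5 mm above the origin, at the height of the nut's slots; a pale line across its top end shows the hole's direction.
- castle_nut: Steel castle nut on the spindle. Origin on the axis at its underside (on the washer, 105 mm above the bench), z up. Lower 18 mm: hexagon, 36 mm across flats, 41.6 across corners; above it an 8 mm high, 34 mm round crown with six slots 6.4 mm wide, 60 degrees apart, one over the middle of each flat. Its x axis passes through the middle of a flat and its slot. It turns without rising or sinking.
- nut_turn (a joint): Clockwise turn of the nut seen from above, rad (nut's yaw in the shaker's frame = minus this). Starts between 0 and 0.35; snug from 0.75 (23 to 43 degrees on). Always 0.20 to 0.45 beyond snug, 34 to 69 degrees from the start, a slot meets the hole: stop there. (A slot may also pass it in the first 9 degrees, still loose.) Stays where left. Drag: 0.2 N m loose, 0.38 snug, 0.42 to 0.48 lined up.
- nut_slot (a point): Outer mouth of the slot on the nut's x axis, 16 mm from the axis and 22 mm above the nut's underside. This is the slot that has to meet the hole, at the +x end of the spindle's hole.
- spanner: Open-ended steel spanner, 280 mm, about 420 g, flat on the mat. Origin: middle of the jaw (goes on the nut's axis), at the underside; x points out of the jaw, z up. Jaw 38 mm wide, parallel from x = -22 (throat) to +19 mm, flared tips to +30; head 66 mm wide, 12 thick. It fits two opposite flats of the nut, six ways round, with 0.1 rad play each way, underside 0 to 5 mm above the washer.
- spanner_grip (a point): Good place to hold the spanner: middle of its handle, 120 mm behind the jaw's middle, 6 mm above the underside. The handle runs along the spanner's -x axis from 40 to 250 mm behind the jaw's middle, 22 mm wide and 10 mm thick (1 to 11 mm above the underside).
- spanner_end (a point): The tail end of the spanner's handle, 250 mm behind the jaw's middle, 6 mm above the underside.
- tool_mat: Black rubber tool mat, fixed, 320 mm (its x) by 150 mm (its y), 3 mm thick; origin at the centre of its underside on the bench. It lies to the left or to the right of the shaker; the spanner starts and ends on it.
- service_tray: White plastic tray 270 x 140 x 28 mm with two spare flask clamps in it, 44 mm high overall, fixed, on the other side of the shaker from the mat. Origin at the centre of its underside. Not to be used.
- pin_dish: Small glass dish, 66 mm across, 16 mm high, with the split pin in it, loose, between the robot and the shaker. Origin at the centre of its underside. Leave it.
- screwdriver: Screwdriver with a black handle, 170 mm long, loose, lying on the bench between the robot and the shaker, low enough to pass over. Origin below its middle. Leave it.

How it is judged (in metres and radians):
On the way, in this order (a step that is already met when the one before it is completed fails the run):
1. the nut is tightened with the spanner until it is snug (0.75 rad or more) (value of joint nut_turn above 0.75 rad and horizontal distance between spanner and castle_nut below 0.02 m).
2. the slot is turned on into line with the cotter hole (all of step 1 and angle between the x axis of castle_nut and the x axis of spindle, either way round below 0.08 rad), for 0.2 s.
At the end, for the whole second after the job is handed in: The nut is snug (nut_turn above 0.75) with its slot within 0.08 rad (about 1.3 mm at the crown) of the cotter hole; the spanner lies flat and still on the tool mat, right way up as before, its jaw's middle and its tail end over the mat or at most 5 mm (jaw) or 20 mm (tail) beyond its edge (value of joint nut_turn above 0.75 rad and angle between the x axis of castle_nut and the x axis of spindle, either way round below 0.08 rad and angle between spanner's own z axis and vertical below 0.06 rad and z of spanner in the frame of tool_mat below 0.007 m and x of spanner in the frame of tool_mat between -0.165 and 0.165 m and y of spanner in the frame of tool_mat between -0.08 and 0.08 m and x of spanner_end in the frame of tool_mat between -0.18 and 0.18 m and y of spanner_end in the frame of tool_mat between -0.08 and 0.08 m and linear speed of spanner below 0.02 m/s); the robot touches nothing.
It fails at once if the slot is run past the cotter hole by more than 0.14 rad (8 degrees) (value of joint nut_turn above 0.75 rad and y of nut_slot in the frame of spindle below -0.0022 m).
It fails at once if the nut is turned with the fingers instead of the spanner (contact force between the fingers and castle_nut above 4 N).
It fails at once if the pin dish or the screwdriver is moved by more than 30 mm (distance of any of pin_dish, screwdriver from where it was at the start of the episode above 0.03 m).
It also fails if it takes over 64 s, if anything falls off the work surface, if the arm or the gripper's body presses on something with over 40 N, if the wrist force passes 120 N, or if a joint passes its speed limit or range.

ROBOT

A 6-joint arm with a two-finger parallel gripper is mounted at the origin on the work surface. World frame = base frame: x ahead of the robot, y to its left, z up, the work surface at z = 0. Lengths are in m, angles in degrees, forces in N, time in s.
With the tool pointing down it reaches from about 0.3 to 0.75 m from the base axis. Payload 8.5 kg.
Tool frame: the origin (TCP) lies on the centre line of the jaws, within the pads' length; the fingertips stand 25 mm ahead of it and the grasp point (between the pads) lies 6 mm ahead of it; z points along the fingers, y is the line along which they close (so a half turn about z gives the same grasp; the last joint's range is limited). The gripper opens to 85 mm and grips with 20 to 120 N. Pads are 22 mm wide; open, the fingers measure 114 mm over their backs; the gripper's body (76 mm by 85 mm) begins 54 mm behind the grasp point. The pads swing forward as they close: fully open they stand 13 mm farther back than shut.
Start: joints at [-84.414, 21.807, 74.336, -0, 83.858, -12.336], TCP at [0.169, -0.523, 0.256] pointing down, gripper open.
Joint ranges: [-178.18, 178.18], [-50.72, 133.34], [12.68, 142.11], [-81.47, 261.47], [9.98, 163.14], [-165.26, 165.26]. Speed limits (degrees/s): [136.94, 136.94, 180, 180, 180, 180].

INTERFACE

Orientations are given as a 3x3 rotation matrix whose columns are the frame's x, y, z axes.
In Python, from rig import telemetry, optics, env gives the robot as it stands.
- The arm moves only by the tool send_rows, never from a script. Its argument "deltas" is a list that holds one entry, the list of rows, each a list of 7 numbers: the shift along the tool's x, y, z in m, then the turn, a rotation vector about the tool's x, y, z in rad, then the opening, from -1 (shut) to 1 (fully open), so that 0 is half open. In form: [[[x, y, z, ax, ay, az, grip], ...]]. A call has 1 to 12 rows; each row shifts and turns the commanded pose from where the row before left it, along the tool's axes as they then stand; what a row does not reach is not made up. A row lasts 1/8 s, in which the tool goes at most 62.5 mm and 10.7 degrees, less where a joint would pass 70% of its speed; a pose out of reach is approached as far as the arm can. A call is refused whole if a number of a shift passes 0.0625 or a number of a turn 0.188, either way. A call with a gripper value outside its range is refused whole. The fingers move at their own pace and stop on an object; "squeeze" is the grip in N (left out, the last holds). Time passes only in rows, so rows that do not move let the fingers close. It gives the time, the measured TCP pose, the force, the opening and the grip force at its end, in the units of the state.
- telemetry.observe(): the state, without advancing time (a new reading comes with each control period).
- optics.get_image(name): name is "side" or "top" or "wrist"; returns a dict with "image" (420x560x3 uint8, red, green, blue), "range_z" (420x560 float32, m along the optical axis (not along the pixel's ray), 0 where there is no reading), "K" (3x3 intrinsics, pixels), "k1" (the pictures are not rectified: a ray, as slopes to the right and down, at radius r is drawn at 1 + k1 r^2 times it, then the intrinsics apply), "rvec" (rotation vector, rad) and "tvec" (3), from world to camera coordinates, as OpenCV has them; the wrist camera has in their place "hand_eye" (4x4, takes a point from camera to tool coordinates, whose origin is the TCP and whose axes are the flange's). Camera axes: x right, y down, z forward; pixel columns grow to the right and rows downward; lengths in m; the calibration is good to about 2 mm. A picture is of the moment at which its call begins: read the wrist's pose just before it.
- env.close_job(): hands the job in; it is judged then, once.
The state is a dict: "time_s": time; "q": joint angles; "qvel": joint speeds; "joint_efforts": joint torques, N m; "position": TCP position; "tool_rot": TCP orientation; "ft_force": force on the tool from outside, world axes, zero at the start; "wrist_torque": the same for the moment, N m; "grip_width": finger opening in m; "gripper_force": force on a finger pad.
Only numpy, scipy, OpenCV 4.12 (cv2) and the standard library are available. Lean on these libraries where they do the work, as an engineer would, in place of code of your own. Each camera call takes 0.05 s, during which the arm holds its last target. There are 200 camera calls.

## Working session

There is one attempt and no reset: what is moved stays moved. The work goes in short steps, Python scripts to look and compute and a tool call to move; the robot and the scene stay as the last step left them, time stands still between calls to the robot, and variables do not carry over. Pictures are saved under pics/ and viewed, at most 10 in all, crops included, and the job is handed in when it is done.

Besides the shell and the picture viewer there is one more tool, called after "Call:" in YAML: its name, and indented under it one key for each argument. send_rows: Moves the arm, as the interface text tells. Its arguments: {"type":"object","properties":{"deltas":{"type":"array"},"squeeze":{"type":"number"}},"required":["deltas"]}

```bash
mkdir -p pics; ls; cat > h.py <<'E'
import numpy as np, cv2
from rig import telemetry, optics, env
def grab(n):
    s=telemetry.observe(); d=optics.get_image(n)
    if 'hand_eye' in d:
        T=np.eye(4); T[:3,:3]=s['tool_rot']; T[:3,3]=s['position']; d['c2w']=T@d['hand_eye']
    else:
        R=cv2.Rodrigues(np.array(d['rvec'],float))[0]; C=np.eye(4); C[:3,:3]=R; C[:3,3]=np.ravel(d['tvec']); d['c2w']=np.linalg.inv(C)
    return d
def slopes(d,uv):
    K=np.array(d['K']); uv=np.atleast_2d(uv).astype(float)
    return cv2.undistortPoints(uv[:,None],K,np.array([d['k1'],0,0,0.]))[:,0]
def onplane(d,uv,z):
    s=slopes(d,uv); r=np.c_[s,np.ones(len(s))]@d['c2w'][:3,:3].T; o=d['c2w'][:3,3]
    return o+r*((z-o[2])/r[:,2])[:,None]
def cloud(d):
    h,w=d['range_z'].shape; u,v=np.meshgrid(np.arange(w),np.arange(h))
    s=slopes(d,np.c_[u.ravel(),v.ravel()]); z=d['range_z'].ravel()
    p=np.c_[s*z[:,None],z]@d['c2w'][:3,:3].T+d['c2w'][:3,3]; p[z==0]=np.nan
    return p.reshape(h,w,3)
def save(d,f,crop=None,k=1):
    im=d['image'][:,:,::-1]
    if crop: a,b,c,e=crop; im=im[b:e,a:c]
    cv2.imwrite('pics/'+f,cv2.resize(im,None,fx=k,fy=k,interpolation=cv2.INTER_CUBIC))
E
python3 - <<'E'
from h import *
a=grab('top');b=grab('side');
im=np.vstack([a['image'],b['image']])[:,:,::-1]
cv2.imwrite('pics/a.png',cv2.resize(np.hstack([a['image'],b['image']])[:,:,::-1],(800,300)))
save(a,'top.png',k=1.4); np.save('/tmp/x.npy',0)
for d in (a,b): print(d['c2w'].round(3),d['K'],d['k1'])
s=telemetry.observe(); print(s['tool_rot'],s['position'],s['grip_width'],s['time_s'])
E
```

```text
pics
[[-0.02  -0.99   0.136  0.332]
 [-1.     0.022  0.01  -0.013]
 [-0.013 -0.136 -0.991  1.361]
 [ 0.     0.     0.     1.   ]] [[543.72865345   0.         282.63862063]
 [  0.         543.72865345 199.10892945]
 [  0.           0.           1.        ]] -0.10032278481851063
[[-0.687 -0.483  0.542 -0.289]
 [-0.726  0.453 -0.517  0.732]
 [ 0.004 -0.75  -0.662  1.079]
 [ 0.     0.     0.     1.   ]] [[512.73520401   0.         272.73688449]
 [  0.         512.73520401 205.96938283]
 [  0.           0.           1.        ]] -0.15364105760961366
[[ 9.51476280e-01  3.07722061e-01 -1.44880291e-04]
 [ 3.07721977e-01 -9.51475397e-01  1.32439704e-03]
 [ 2.69696154e-04 -1.30471522e-03 -9.99999112e-01]] [ 0.16922536 -0.52308102  0.25575982] 0.08556838116035595 0.1
```

View pics/top.png

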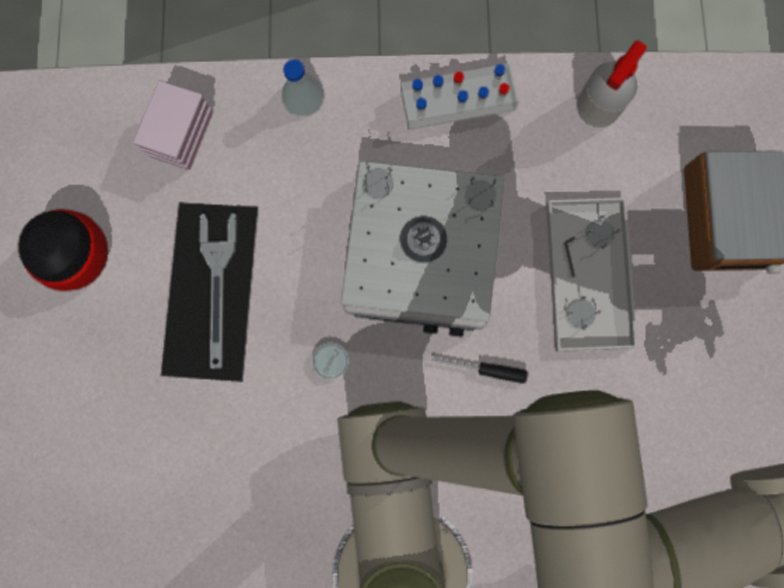

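View pics/a.png

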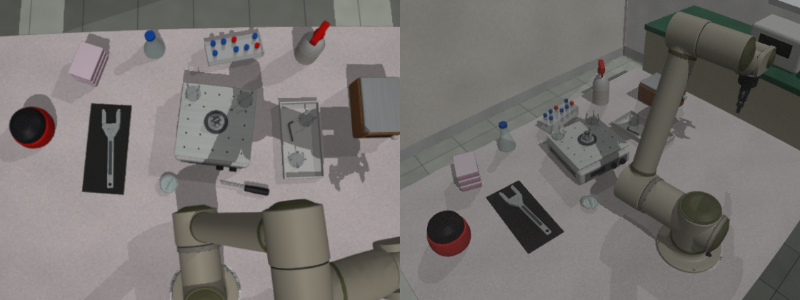

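The top view shows the mat at left (full-res 150,208) with the spanner on it, jaw away from the robot. The jaw's middle is near (155,165), the tail near (154,260), and the nut near (302,171). The dish is near (235,257) and the screwdriver near (342,263).

```bash
python3 - <<'E'
from h import *
a=grab('top');b=grab('side')
def mask(d,zc):
    g=cv2.cvtColor(d['image'],cv2.COLOR_RGB2GRAY); P=cloud(d)
    blk=(g<45).astype(np.uint8)
    return g,blk,P
for n,d,seed in(('top',a,(130,200)),('side',b,None)):
    g,blk,P=mask(d,0)
    reg=(P[...,1]>0.15)&(P[...,1]<0.6)&(P[...,0]>0.2)&(P[...,0]<0.8)&(np.abs(P[...,2])<0.03)
    m=(blk>0)&reg
    c=max(cv2.findContours(m.astype(np.uint8),0,2)[0],key=cv2.contourArea)
    w=onplane(d,c[:,0],0.003); r=cv2.minAreaRect((w[:,:2]*1000).astype(np.float32)); print(n,'mat',r,cv2.boxPoints(r).round())
    fill=cv2.drawContours(np.zeros_like(blk),[c],-1,1,-1); fill=cv2.erode(fill,np.ones((5,5)))
    sp=((g>75)&(fill>0)).astype(np.uint8)
    sc=max(cv2.findContours(sp,0,2)[0],key=cv2.contourArea)
    w=onplane(d,sc[:,0],0.012)[:,:2]*1000
    r=cv2.minAreaRect(w.astype(np.float32)); print('spanner',r,cv2.boxPoints(r).round())
    z=P[...,2][sp>0]; print('z spanner',np.nanmedian(z),'mat',np.nanmedian(P[...,2][(fill>0)&(sp==0)]))
    full=cv2.drawContours(np.zeros_like(blk),[sc],-1,1,-1);vv,uu=np.nonzero(full)
    q=onplane(d,np.c_[uu,vv],0.012)[:,:2]*1000
    t=q[:,0]; h=q[(t>t.min()+20)&(t<t.min()+170)]
    vx,vy,x0,y0=cv2.fitLine(h.astype(np.float32),2,0,.01,.01).ravel(); print('axis',np.degrees(np.arctan2(vy,vx)),x0,y0)
    u=(w-[x0,y0])@[vx,vy]*np.sign(vx); print('extent along axis',u.min(),u.max(), 'tail',[x0,y0]+u.min()*np.array([vx,vy])*np.sign(vx))
g,blk,P=mask(a,0)
print('nut area', P[171,302],P[165:178:3,296:310:3,2].round(3))
d=np.linalg.norm
save(a,'nut0.png',(230,105,375,245),5)
E
```

```text
top mat ((505.99945068359375, 339.32366943359375), (144.6056365966797, 315.1253967285156), 85.14863586425781) [[343. 281.]
 [657. 254.]
 [669. 398.]
 [355. 425.]]
spanner ((505.6997985839844, 320.4334716796875), (278.779541015625, 64.8097915649414), 1.047058343887329) [[366. 350.]
 [367. 285.]
 [646. 291.]
 [644. 355.]]
z spanner 0.014074585323522015 mat 0.0031797266263272617
axis -0.25251213 458.89914 323.77216
extent along axis -92.49610916927213 186.7872414809752 tail [366.40392889 324.17980035]
side mat ((504.2900390625, 342.75482177734375), (147.59518432617188, 316.8846740722656), 85.22469329833984) [[340. 282.]
 [656. 256.]
 [668. 403.]
 [353. 429.]]Traceback (most recent call last):
  File "<stdin>", line 15, in <module>
ValueError: max() iterable argument is empty
```

```bash
python3 - <<'E'
from h import *
a=grab('top');b=grab('side')
print('nut top', onplane(a,[(302,171)],0.13))
d=grab('wrist'); print(np.array(d['hand_eye']).round(3),d['K'],d['k1'])
P=cloud(a); m=(P[...,2]>0.092)&(P[...,2]<0.104)&(P[...,0]>.35)&(np.abs(P[...,1])<.3)
r=cv2.minAreaRect((P[m][:,:2]*1000).astype(np.float32)); print('tray',r)
print(np.nanmedian(P[...,2][m]))
k=(np.hypot(P[...,0]-.53,P[...,1]+.05)<.06)&(P[...,2]>.122); print(np.nanmedian(P[k],0),k.sum())
save(b,'s.png',(380,130,520,235) if 0 else (140,60,380,240),3)
E
```

```text
nut top [[ 0.56556958 -0.04694501  0.13      ]]
[[-0.    -0.953 -0.302  0.078]
 [ 1.    -0.    -0.001 -0.002]
 [ 0.001 -0.302  0.953 -0.117]
 [ 0.     0.     0.     1.   ]] [[322.37759343   0.         279.60930705]
 [  0.         322.37759343 213.01683402]
 [  0.           0.           1.        ]] -0.0683437833215275
tray ((653.790283203125, 13.661468505859375), (395.3891906738281, 396.4242858886719), 82.11389923095703)
0.09809719973728304
[ 0.57034459 -0.04717942  0.1325899 ] 185
```

Call:
send_rows:
  deltas:
    - [[0.051,-0.033,0,0,0,0,1],[0.051,-0.033,0,0,0,0,1],[0.051,-0.033,0.005,0,0,0,1],[0.051,-0.033,0.005,0,0,0,1],[0.051,-0.033,0.005,0,0,0,1],[0.051,-0.033,0.005,0,0,0,1],[0.051,-0.033,0.01,0,0,0,1],[0.051,-0.034,0.01,0,0,0,1],[0.051,-0.034,0.01,0,0,0,1],[0.051,-0.034,0.005,0,0,0,1],[0,0,0,0,0,0.157,1],[0,0,0,0,0,0.157,1]]

```text
time_s: 1.85
position: [0.5523, -0.0486, 0.201]
tool_rot: [[1.0, -0.005, -0.001], [-0.005, -1.0, 0.0], [-0.001, -0.0, -1.0]]
ft_force: [-0.6, -0.4, 0.1]
grip_width: 0.0855
gripper_force: 0.0
```

```bash
python3 - <<'E'
from h import *
s=telemetry.observe(); print(s['position'],s['tool_rot'].round(3) if hasattr(s['tool_rot'],'round') else s['tool_rot'],s['time_s'])
d=grab('wrist'); np.save('/tmp/w1.npy',d,allow_pickle=True); save(d,'w1.png',k=1.4)
E
```

```text
[ 0.55229021 -0.04862091  0.20098869] [[ 1.    -0.005 -0.001]
 [-0.005 -1.     0.   ]
 [-0.001 -0.    -1.   ]] 1.85
```

View pics/w1.png

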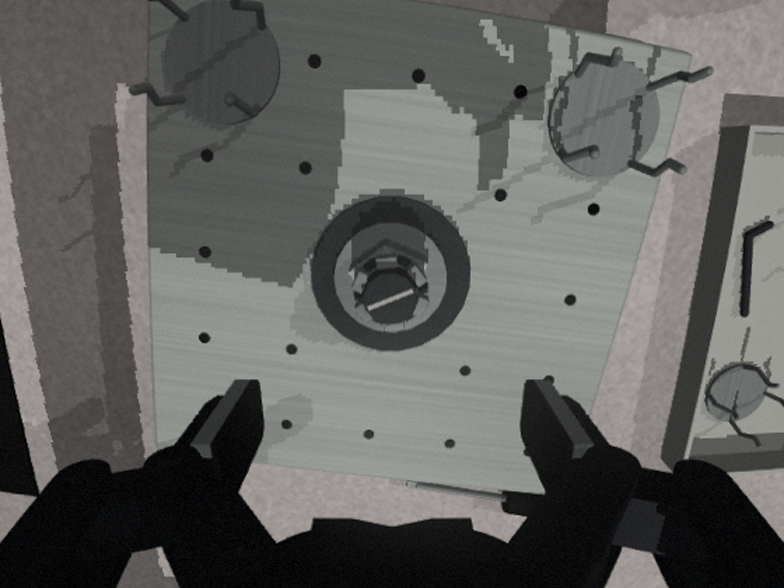

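The wrist view shows the washer around (390,272), and the spindle top near (390,297). The pale cotter line runs from about (370,308) to (412,290). I'll zoom in on the nut and measure the line, the washer centre and the crown.

```bash
python3 - <<'E'
from h import *
d=np.load('/tmp/w1.npy',allow_pickle=True).item()
save(d,'w1z.png',(215,130,345,255),6)
P=cloud(d); g=cv2.cvtColor(d['image'],cv2.COLOR_RGB2GRAY)
# dark ring
m=((g<75)).astype(np.uint8)
vv,uu=np.mgrid[0:420,0:560]
# spindle top by depth
m=(P[...,2]>.134)&(P[...,2]<.142)&(abs(uu-279)<40)&(abs(vv-205)<40)
print('spindle top',m.sum(),np.nanmean(P[m],0),np.nanmedian(P[m][:,2]))
c=m&(g>130); v,u=np.nonzero(c); w=onplane(d,np.c_[u,v],.137)[:,:2]*1000
f=cv2.fitLine(w.astype(np.float32),2,0,.01,.01).ravel(); print('line',len(w),w.mean(0),np.degrees(np.arctan2(f[1],f[0])))
print('crown z', np.nanmedian(P[...,2][(P[...,2]>.126)&(P[...,2]<.1335)]))
# tray edges: points at z~.098
t=(abs(P[...,2]-.098)<.003); cs=max(cv2.findContours(t.astype(np.uint8),0,2)[0],key=cv2.contourArea)
q=onplane(d,cs[:,0],.098)[:,:2]*1000; print('tray',cv2.minAreaRect(q.astype(np.float32)))
E
```

```text
spindle top 1153 [ 0.5720071  -0.04617955  0.1367467 ] 0.13676816172750197
line 74 [571.56753379 -46.33684649] -67.584496
crown z 0.13046307945828514
tray ((572.0030517578125, -46.15740966796875), (247.4652557373047, 247.74874877929688), 81.958984375)
```

View pics/w1z.png

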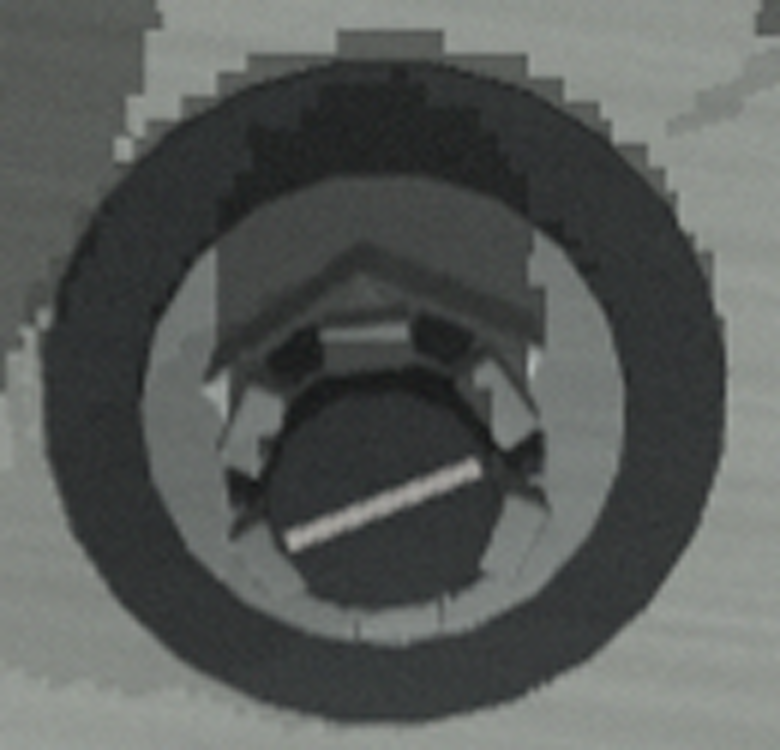

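```bash
python3 - <<'E'
from h import *
d=np.load('/tmp/w1.npy',allow_pickle=True).item()
def full(p): return (np.array(p)+.5)/6-.5+[215,130]
c=np.array([.5718,-.0462])
for nm,pts,z in(('slots',[(300,355),(440,337),(530,458),(240,490),(322,332),(412,322),(475,375),(540,435),(545,487)],.131),('hexcorner',[(360,245),(540,325),(215,360)],.123)):
    w=onplane(d,full(pts),z)[:,:2]-c
    print(nm,np.c_[np.degrees(np.arctan2(w[:,1],w[:,0])),np.hypot(*w.T)*1000].round(1))
E
```

```text
slots [[ 31.   15.7]
 [-20.8  16.3]
 [-79.6  15.2]
 [ 92.   14.5]
 [ 20.4  16.9]
 [-10.2  17.1]
 [-39.2  14.7]
 [-72.1  16.7]
 [-91.2  16.5]]
hexcorner [[  5.4  23.2]
 [-48.   21.9]
 [ 57.3  20.6]]
```

Call:
send_rows:
  deltas:
    - [[-0.006,-0.053,0,0,0,0,1],[-0.006,-0.053,0,0,0,0,1],[-0.006,-0.053,0,0,0,0,1],[-0.006,-0.053,0,0,0,0,1],[-0.006,-0.053,0,0,0,0,1],[-0.006,-0.053,0.02,0,0,0,1],[-0.006,-0.053,0.04,0,0,0,1],[0,0,0.04,0,0,0,1],[0,0,0,0,0,0,1]]

```text
time_s: 3.02
position: [0.5095, 0.318, 0.1014]
tool_rot: [[1.0, 0.001, -0.006], [0.001, -1.0, -0.002], [-0.006, 0.002, -1.0]]
ft_force: [0.8, 0.6, 0.6]
grip_width: 0.0857
gripper_force: 0.0
```

```bash
python3 - <<'E'
from h import *
s=telemetry.observe(); print(s['position'],s['time_s'])
d=grab('wrist'); P=cloud(d); g=cv2.cvtColor(d['image'],cv2.COLOR_RGB2GRAY)
save(d,'w2.png',k=1)
m=(P[...,2]>.008)&(P[...,2]<.022)&(g>60)&(abs(P[...,1]-.324)<.05)
print(m.sum(),np.nanmedian(P[m][:,2]),np.nanmin(P[m][:,0]),np.nanmax(P[m][:,0]))
h=m&(P[...,0]<.575)
f=cv2.fitLine((P[h][:,:2]*1000).astype(np.float32),2,0,.01,.01).ravel(); print(f,np.degrees(f[1]/f[0]))
E
```

```text
[0.50948843 0.31796033 0.10144284] 3.025
13933 0.014162663638174061 0.3801407199392097 0.6447722060856427
[ 9.9998873e-01 -4.7472385e-03  5.1575354e+02  3.2560046e+02] -0.27199978
```

View pics/w2.png

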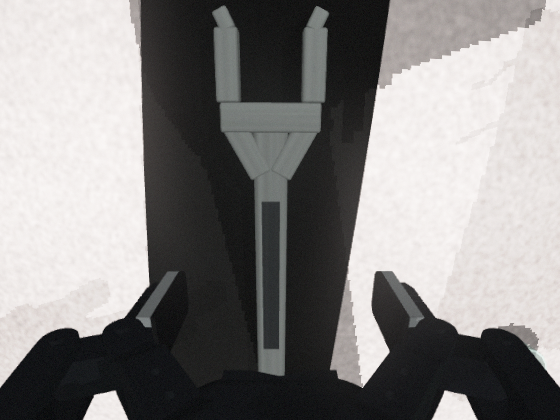

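The wrist view shows the spanner: jaw tips at the top (215–325, 15), handle along u≈270, and both fingers straddling it.

Call:
send_rows:
  deltas:
    - [[-0.003,-0.007,0.04,0,0,0,1],[0,0,0.03,0,0,0,1],[0,0,0.003,0,0,0,1],[0,0,0,0,0,0,-1],[0,0,0,0,0,0,-1],[0,0,0,0,0,0,-1],[0,0,0,0,0,0,-1],[0,0,0,0,0,0,-1],[0,0,0,0,0,0,-1]]
  squeeze: 110

```text
time_s: 4.2
position: [0.5082, 0.3254, 0.0321]
tool_rot: [[1.0, -0.001, 0.001], [-0.001, -1.0, 0.001], [0.001, -0.001, -1.0]]
ft_force: [-1.2, -0.5, 8.4]
grip_width: 0.0181
gripper_force: 107.8
```

Call:
send_rows:
  deltas:
    - [[0,0,-0.02,0,0,0,-1],[0,0,-0.02,0,0,0,-1],[0,0,0,0,0,0,-1],[0,0,0,0,0,0,-1]]

```text
time_s: 4.7
position: [0.5072, 0.325, 0.0697]
tool_rot: [[1.0, -0.001, -0.002], [-0.001, -1.0, -0.001], [-0.002, 0.001, -1.0]]
ft_force: [-0.3, -1.0, -5.5]
grip_width: 0.0181
gripper_force: 109.0
```

```bash
cat > sp.py <<'E'
from h import *
def spanner(n='wrist',save_=None):
    s=telemetry.observe(); d=grab(n); P=cloud(d)
    if save_: save(d,save_)
    # to tool frame
    R=np.array(s['tool_rot']); Q=(P-s['position'])@R
    m=(Q[...,2]>-.03)&(Q[...,2]<.045)&(abs(Q[...,1])<.04)&(Q[...,0]>.02)&(Q[...,0]<.15)
    q=Q[m]; h=(q[:,0]<.055)&(abs(q[:,1])<.014); 
    # plane fit z = a x + b y + c on handle+head
    A=np.c_[q[:,0],q[:,1],np.ones(len(q))]; w=np.ones(len(q),bool)
    for _ in range(5):
        c=np.linalg.lstsq(A[w],q[w,2],rcond=None)[0]; w=abs(A@c-q[:,2])<.004
    f=cv2.fitLine((q[h][:,:2]*1000).astype(np.float32),2,0,.01,.01).ravel()
    print('n',len(q),'pitch slope',c,'handle line(mm)',f,'tip x',np.nanmax(q[w][:,0]))
    hd=q[w&(q[:,0]>.095)]; print('head y lim',np.percentile(hd[:,1],[1,99]),'z handle',np.median(q[h][:,2]),'z tips',np.median(q[w&(q[:,0]>.11),2] if False else q[w][q[w][:,0]>.11][:,2]))
    return s,d,P,Q
E
python3 - <<'E'
from sp import *
s,d,P,Q=spanner(save_='w3.png'); print(s['position'],s['gripper_force'],s['grip_width'],s['ft_force'],s['wrist_torque'])
E
```

```text
n 22457 pitch slope [-0.00681525 -0.00047035  0.01898247] handle line(mm) [ 0.9883959  0.1518997 39.330036  -0.7089176] tip x 0.11902394928244214
head y lim [-0.0336649   0.03123425] z handle 0.0187837452161242 z tips 0.018401392040099548
[0.50723281 0.32501101 0.06974569] 108.9849816824244 0.018075762905044035 [-0.3014897  -1.02372839 -5.48886287] [0.04475419 0.07796034 0.00209393]
```

View pics/w3.png

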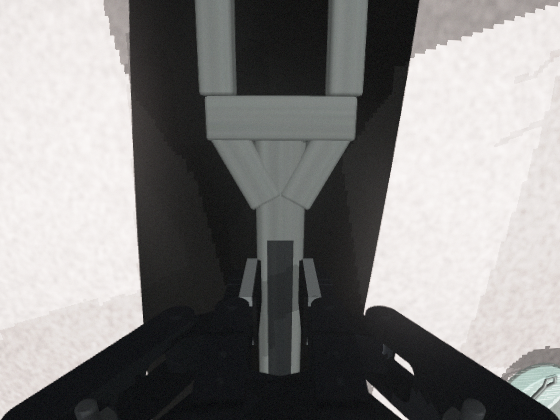

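The spanner is held level, with the throat edge at row ~97. The inner jaw sides are at u≈237 and 328 (row 40). I'll get the jaw centre in tool coordinates from these edges.

```bash
cat > jaw.py <<'E'
from h import *
def jaw(d,s,zt=.0173):
    # top face of head (12mm) lies at tool z = zt; intersect pixel rays with it, edges by depth jump
    R=np.array(s['tool_rot']); H=np.array(d['hand_eye']); K=np.array(d['K'])
    def tool(uv):
        sl=slopes(d,uv); r=np.c_[sl,np.ones(len(sl))]@H[:3,:3].T; o=H[:3,3]; return (o+r*((zt-o[2])/r[:,2])[:,None])*1000
    g=cv2.GaussianBlur(cv2.cvtColor(d['image'],cv2.COLOR_RGB2GRAY),(3,3),0).astype(float)
    L,Rr=[],[]
    for v in (20,35,50,65,80):
        e=np.diff(g[v]); l=225+np.argmin(e[225:262])+.5; r=300+np.argmax(e[300:342])+.5
        L.append((l,v));Rr.append((r,v))
    col=g[70:120,250:312].mean(1); thr=70+np.argmax(np.diff(col))+.5
    L=tool(L);Rr=tool(Rr); T=tool([(280,thr)])
    c=(L+Rr)/2; print('L',L[:,1].round(1),'R',Rr[:,1].round(1),'x',c[:,0].round(0),'mid y',c[:,1].round(2),'throat x',T.round(1))
E
python3 - <<'E'
from jaw import *
s=telemetry.observe(); d=grab('wrist'); jaw(d,s)
E
```

```text
L [-18.7 -18.8 -19.  -18.8 -19. ] R [16.4 16.2 16.3 16.1 16.3] x [111. 106. 100.  95.  89.] mid y [-1.15 -1.33 -1.33 -1.33 -1.33] throat x [[83.4 -1.5 17.3]]
```

Call:
send_rows:
  deltas:
    - [[0,0,-0.04,0,0,0,-1],[-0.006,0.02,-0.04,0,0,0,-1],[-0.011,0.038,-0.02,0,0,0,-1],[-0.015,0.045,-0.005,0,0,0,-1],[-0.015,0.045,0,0,0,0,-1],[-0.015,0.045,0,0,0,0,-1],[-0.015,0.045,0,0,0,0,-1],[-0.015,0.045,0,0,0,0,-1],[-0.012,0.045,0,0,0,-0.03,-1],[-0.008,0.038,0,0,0,-0.03,-1],[-0.004,0.022,0,0,0,-0.027,-1],[0,0,0,0,0,0,-1]]

```text
time_s: 6.3
position: [0.3936, -0.0642, 0.1755]
tool_rot: [[0.997, 0.083, -0.001], [0.083, -0.997, 0.0], [-0.001, -0.0, -1.0]]
ft_force: [0.4, 1.4, -5.6]
grip_width: 0.018
gripper_force: 109.3
```

```bash
python3 - <<'E'
from sp import *
s,d,P,Q=spanner(save_='w4.png'); print(s['position'],s['tool_rot'],s['gripper_force'],s['grip_width'],s['ft_force'])
c=np.array([.572,-.0462,.137]); print('nut in tool',(c-s['position'])@np.array(s['tool_rot']))
E
```

```text
n 22480 pitch slope [-0.00752123  0.00015328  0.01896619] handle line(mm) [ 0.9881366   0.15357745 39.261097   -0.71162474] tip x 0.11927165820052404
head y lim [-0.0336116   0.03130087] z handle 0.018737064183131102 z tips 0.01833316179633226
[ 0.3936267  -0.06415231  0.17550785] [[ 9.96540179e-01  8.31107113e-02 -5.29821586e-04]
 [ 8.31107872e-02 -9.96540306e-01  1.22764914e-04]
 [-5.17785486e-04 -1.66374059e-04 -9.99999852e-01]] 109.3067124551817 0.017965252706610958 [ 0.41447151  1.36062255 -5.62283602]
nut in tool [ 0.17926813 -0.00305906  0.03841554]
```

View pics/w4.png

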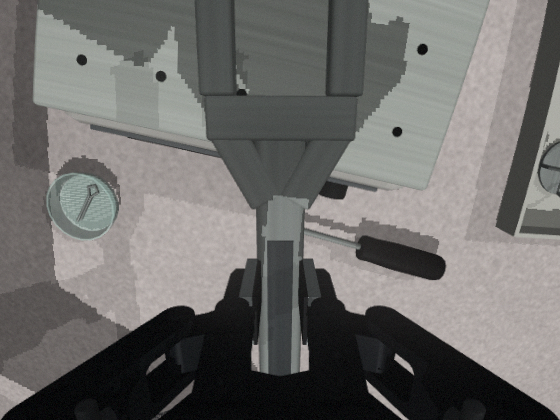

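The view shows the spanner held straight, throat at row ~97, with the dish (83,205) and screwdriver (400,255) undisturbed below. Next I descend and slide in.

Call:
send_rows:
  deltas:
    - [[0,-0.002,0.02,0,0,0,-1],[0,0,0.0185,0,0,0,-1],[0.012,0,0,0,0,0,-1],[0.012,0,0,0,0,0,-1],[0.01,0,0,0,0,0,-1],[0.008,0,0,0,0,0,-1],[0.008,0,0,0,0,0,-1],[0,0,0,0,0,0,-1]]

```text
time_s: 7.35
position: [0.4444, -0.057, 0.1375]
tool_rot: [[0.996, 0.086, 0.001], [0.086, -0.996, -0.001], [0.001, 0.001, -1.0]]
ft_force: [-0.4, -1.3, -5.4]
grip_width: 0.0178
gripper_force: 109.3
```

```bash
python3 - <<'E'
from sp import *
s,d,P,Q=spanner(save_='w5.png'); print(s['position'],s['ft_force'],s['wrist_torque'])
c=np.array([.572,-.0462,.137]); print('nut in tool',(c-s['position'])@np.array(s['tool_rot']))
b=grab('side'); save(b,'s5.png')
E
```

```text
n 39168 pitch slope [-0.00537085  0.00062186  0.01889983] handle line(mm) [ 0.9987253   0.05047507 38.88665    -0.3572625 ] tip x 0.11928770014020197
head y lim [-0.03308034  0.03164665] z handle 0.018781049743778103 z tips 0.018043739619758515
[ 0.44435431 -0.05700357  0.13747824] [-0.39906058 -1.32959106 -5.4115273 ] [-0.21997002 -0.06821966 -0.18965949]
nut in tool [0.12810118 0.00017889 0.0006497 ]
```

View pics/w5.png

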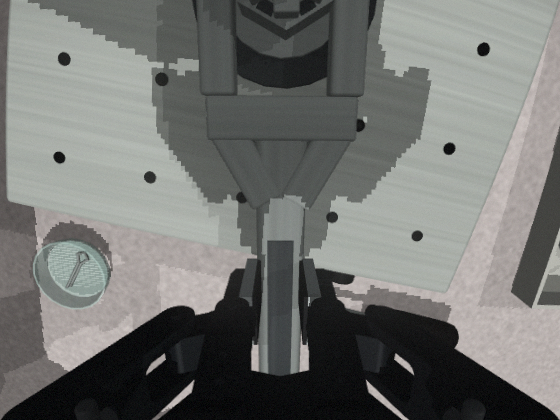

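The nut is entering the jaw: its near corner is at (287,38), slightly right of the jaw's midline (~282). I'll shift the spanner 1 mm to the right and slide the rest of the way.

Call:
send_rows:
  deltas:
    - [[0.004,0.0012,0,0,0,0,-1],[0.006,0,0,0,0,0,-1],[0.005,0,0,0,0,0,-1],[0.004,0,0,0,0,0,-1],[0,0,0,0,0,0,-1]]

```text
time_s: 8.07
position: [0.4627, -0.0563, 0.1373]
tool_rot: [[0.996, 0.086, -0.0], [0.086, -0.996, 0.0], [-0.0, -0.0, -1.0]]
ft_force: [0.7, -0.2, -3.9]
grip_width: 0.0176
gripper_force: 109.3
```

```bash
python3 - <<'E'
from sp import *
s,d,P,Q=spanner(save_='w6.png'); print(s['position'],s['ft_force'],s['wrist_torque'])
c=np.array([.572,-.0462,.137]); print('nut in tool',(c-s['position'])@np.array(s['tool_rot']))
save(d,'w6z.png',(195,0,375,130),4.4)
E
```

```text
n 39301 pitch slope [-0.0176034  -0.00124118  0.01951559] handle line(mm) [ 9.9933451e-01  3.6476705e-02  3.8864246e+01 -4.1133353e-01] tip x 0.11928395208161123
head y lim [-0.03363076  0.03112924] z handle 0.01875299002372666 z tips 0.0181463957226534
[ 0.46274974 -0.05628239  0.13726508] [ 0.70369854 -0.19317304 -3.92553863] [0.0126225  0.03032886 0.01873822]
nut in tool [ 0.10971259 -0.00065091  0.00025977]
```

View pics/w6z.png

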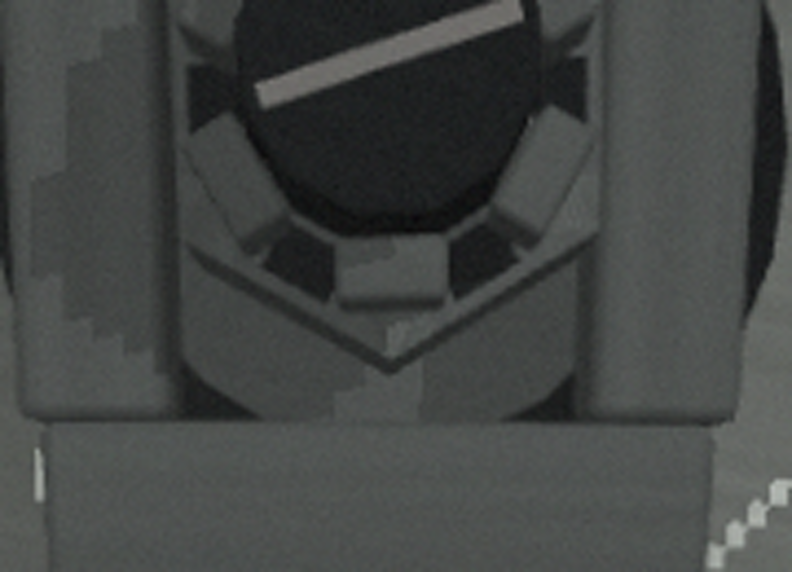

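The jaw is seated on the nut: corner at (390,365), throat at row 420, crown symmetric between the jaw sides. I'll go 2.5 mm deeper, then turn clockwise about the nut's axis.

Call:
send_rows:
  deltas:
    - [[0.0025,0,0,0,0,0,-1],[0.0005,-0.0107,0,0,0,0.1,-1],[0.0005,-0.0107,0,0,0,0.1,-1],[0.0005,-0.0107,0,0,0,0.1,-1],[0.0005,-0.0107,0,0,0,0.1,-1],[0.0005,-0.0107,0,0,0,0.1,-1],[0,0,0,0,0,0,-1],[0,0,0,0,0,0,-1]]

```text
time_s: 9.12
position: [0.4739, -0.0042, 0.1375]
tool_rot: [[0.916, -0.401, 0.001], [-0.401, -0.916, -0.0], [0.001, -0.0, -1.0]]
ft_force: [3.0, -2.9, -4.3]
grip_width: 0.0176
gripper_force: 109.3
```

```bash
python3 - <<'E'
from sp import *
s,d,P,Q=spanner(); R=np.array(s['tool_rot']); print(s['position'],np.degrees(np.arctan2(R[1,0],R[0,0])),s['ft_force'],s['wrist_torque'])
c=np.array([.572,-.0462,.137]); print('nut in tool',(c-s['position'])@R)
np.save('/tmp/w7.npy',d,allow_pickle=True)
save(d,'w7z.png',(195,0,375,130),4.4)
E
```

```text
n 38962 pitch slope [-0.01594061  0.00010363  0.0194773 ] handle line(mm) [ 0.99874955  0.04999342 38.953014   -0.2881362 ] tip x 0.11821232558563144
head y lim [-0.03307619  0.03170813] z handle 0.01882220317476073 z tips 0.018382023777211584
[ 0.47392148 -0.00424802  0.13750642] -23.63381839856627 [ 2.97262593 -2.86074543 -4.29673486] [-0.39990085 -0.48613356 -0.03357576]
nut in tool [ 0.10666967 -0.0008853   0.00064626]
```

View pics/w7z.png

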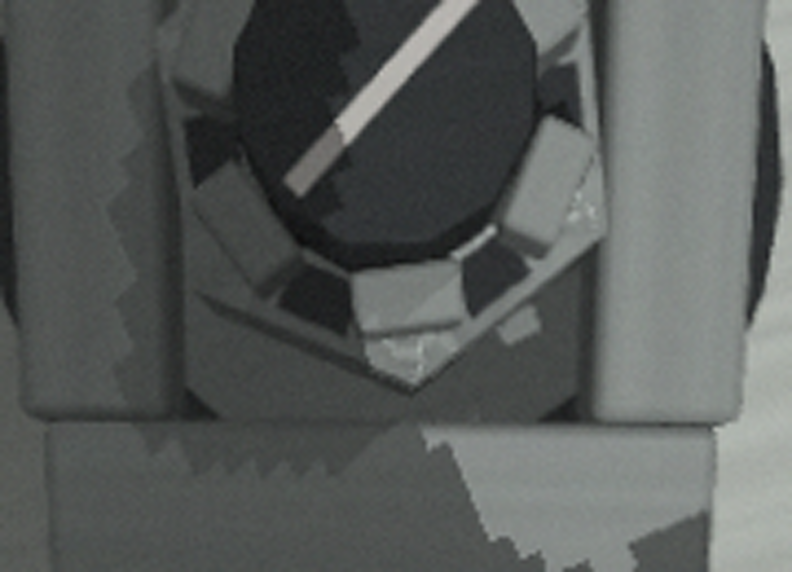

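The jaw has taken up its play: the nut lags the spanner by a few degrees (near corner at (412,385), pale line from (295,190) to (465,5)). That uses up my picture views, so from here I measure numerically, comparing the slot angles on the crown with the pale line.

```bash
cat > nut.py <<'E'
from h import *
def meas(d,c=(.572,-.0462),verbose=1):
    c=np.array(c); P=cloud(d); h,w=P.shape[:2]; v,u=np.mgrid[0:h,0:w]; uv=np.c_[u.ravel(),v.ravel()]
    g=cv2.cvtColor(d['image'],cv2.COLOR_RGB2GRAY).ravel().astype(float); z=P[...,2].ravel()
    w1=onplane(d,uv,.131)[:,:2]-c; r=np.hypot(*w1.T)*1000; th=np.degrees(np.arctan2(w1[:,1],w1[:,0]))
    k=(r>13.8)&(r<16.3)&np.isfinite(z)
    out=[]
    b=np.arange(-180,180,2); occ=np.array([np.mean(z[k&(th>=x)&(th<x+2)]>.1288) if (k&(th>=x)&(th<x+2)).sum()>1 else np.nan for x in b])
    lo=(occ<.5); i=0; n=len(b); 
    runs=[]; lab=None; ext=np.r_[lo,lo]; e2=np.r_[occ,occ]
    i=0
    while i<2*n:
        if ext[i]:
            j=i
            while j+1<2*n and ext[j+1]: j+=1
            if i>0 and j+1<2*n and np.isfinite(e2[i-1]) and np.isfinite(e2[j+1]):
                cen=(i+j+1)-180; cen=(cen+180)%360-180
                runs.append((cen,2*(j-i+1)))
            i=j+1
        else: i+=1
    runs=sorted(set(runs)); print('slots centre,width',runs)
    good=[a for a,wd in runs if wd>=14]
    if good:
        ph=np.degrees(np.angle(np.mean(np.exp(6j*np.radians(good)))))/6; print('slot phase mod60',ph)
    w2=onplane(d,uv,.137)[:,:2]-c; r2=np.hypot(*w2.T)*1000
    m=(r2<11)&(z>.134)
    # stripe = top-hat: brighter than local median
    gi=g.reshape(h,w).astype(np.uint8); th_=cv2.morphologyEx(gi,cv2.MORPH_TOPHAT,np.ones((11,11),np.uint8)).ravel()
    m&=th_>35
    q=w2[m]*1000; f=cv2.fitLine(q.astype(np.float32),2,0,.01,.01).ravel(); a=np.degrees(np.arctan2(f[1],f[0]))
    print('line n',len(q),'angle',a,'offset from c perp',f[2]*-f[1]+f[3]*f[0],'mod60',(a+30)%60-30)
    s=(z>.134)&(r2<14); print('spindle ctr',w2[s].mean(0)*1000,s.sum())
E
python3 - <<'E'
from nut import *
for f in('w1','w7'): meas(np.load(f'/tmp/{f}.npy',allow_pickle=True).item())
d=np.load('/tmp/w7.npy',allow_pickle=True).item(); c=np.array([.572,-.0462])
for t in ([(352,275),(462,263),(360,332),(460,318)],[(195,195),(237,163),(297,248),(262,292)],[(545,118),(592,152),(547,245),(502,222)]):
    p=(np.mean(t,0)+.5)/4.4-.5+[195,0]; w=onplane(d,[p],.131)[0,:2]-c; print('tooth',np.degrees(np.arctan2(w[1],w[0])),np.hypot(*w)*1000)
E
```

```text
slots centre,width [(-145, 22), (-24, 24), (35, 22), (49, 2), (156, 24)]
slot phase mod60 -24.500000000000004
line n 123 angle -67.51596 offset from c perp -0.41041598 mod60 -7.5159607
spindle ctr [0.08482427 0.01849846] 1153
slots centre,width [(-167, 22), (-108, 24), (76, 24), (135, 22)]
slot phase mod60 14.000000000000005
line n 362 angle -68.082214 offset from c perp -0.40828353 mod60 -8.082214
spindle ctr [-2.26174272  0.73464863] 3332
tooth 164.9191713851127 14.879317292417698
tooth 106.93082709801187 14.11819732084918
tooth -138.6192430650683 14.552181795122921
```

Call:
send_rows:
  deltas:
    - [[0.0005,-0.0096,0,0,0,0.09,-1],[0.0005,-0.0096,0,0,0,0.09,-1],[0.0004,-0.0085,0,0,0,0.08,-1],[0.0003,-0.0064,0,0,0,0.06,-1],[0,0,0,0,0,0,-1],[0,0,0,0,0,0,-1]]

```text
time_s: 9.93
position: [0.4922, 0.0242, 0.1374]
tool_rot: [[0.743, -0.669, 0.0], [-0.669, -0.743, -0.0], [0.0, -0.0, -1.0]]
ft_force: [2.2, -3.8, -5.0]
grip_width: 0.0178
gripper_force: 109.3
```

```bash
cat > chk.py <<'E'
from nut import *
s=telemetry.observe(); R=np.array(s['tool_rot']); print(s['position'],np.degrees(np.arctan2(R[1,0],R[0,0])),s['ft_force'],s['time_s'])
print('nut in tool',(np.array([.572,-.0462,.137])-s['position'])@R)
meas(grab('wrist'))
E
python3 chk.py
```

```text
[0.49224331 0.02422014 0.13736833] -41.99299225288704 [ 2.24893879 -3.79117758 -5.02346014] 9.925
nut in tool [ 0.10639103 -0.00102221  0.00040718]
slots centre,width [(-125, 22), (59, 26), (119, 22), (177, 22)]
slot phase mod60 -2.495845914952574
line n 329 angle -67.82606 offset from c perp -0.4593075 mod60 -7.8260574
spindle ctr [-2.03678045  1.36037536] 3286
```

Call:
send_rows:
  deltas:
    - [[0.0003,-0.005,0,0,0,0.047,-1],[0.0002,-0.0045,0,0,0,0.043,-1],[0,0,0,0,0,0,-1],[0,0,0,0,0,0,-1]]

```text
time_s: 10.48
position: [0.4989, 0.031, 0.1373]
tool_rot: [[0.68, -0.733, -0.0], [-0.733, -0.68, -0.0], [-0.0, 0.0, -1.0]]
ft_force: [1.3, -3.8, -4.6]
grip_width: 0.0178
gripper_force: 109.3
```

```bash
python3 chk.py; python3 -c "
from nut import *
meas(grab('top'))"
```

```text
[0.49892286 0.03095661 0.13732318] -47.16429087488257 [ 1.2627205  -3.78344459 -4.62382195] 10.475
nut in tool [ 0.10626449 -0.00112932  0.00031111]
slots centre,width [(-129, 22), (54, 24), (114, 24), (172, 20)]
slot phase mod60 -7.249137942550994
line n 312 angle -67.73616 offset from c perp -0.41451567 mod60 -7.7361603
spindle ctr [-1.87865289  1.54416495] 3284
slots centre,width []
line n 8 angle -65.39673 offset from c perp -0.29754567 mod60 -5.3967285
spindle ctr [-0.40320451  0.80389545] 92
```

Slot and line agree within about 0.5°. I'll back off half the play and slide the spanner off.

Call:
send_rows:
  deltas:
    - [[0.0003,0.0055,0,0,0,-0.05,-1],[0.0003,0.0055,0,0,0,-0.05,-1],[0,0,0,0,0,0,-1],[-0.006,0,0,0,0,0,-1],[-0.01,0,0,0,0,0,-1],[-0.012,0,0,0,0,0,-1],[-0.015,0,0,0,0,0,-1],[-0.015,0,0,0,0,0,-1],[-0.015,0,0,0,0,0,-1],[0,0,-0.02,0,0,0,-1],[0,0,-0.04,0,0,0,-1],[0,0,0,0,0,0,-1]]

```text
time_s: 12.08
position: [0.4376, 0.0717, 0.1993]
tool_rot: [[0.749, -0.662, 0.006], [-0.662, -0.749, -0.001], [0.005, -0.003, -1.0]]
ft_force: [0.4, 0.2, -4.9]
grip_width: 0.0177
gripper_force: 109.4
```

```bash
cat >> chk.py <<'E'
import sp; sp.spanner()
E
python3 chk.py; python3 -c "
from h import *
d=grab('top'); P=cloud(d); s=telemetry.observe(); m=(P[...,2]>.125)&(P[...,2]<.15)&(np.hypot(P[...,0]-.572,P[...,1]+.046)<.03); print(m.sum(),np.median(P[m],0))"
```

```text
[0.43764247 0.07174596 0.19933669] -41.4765207703501 [ 0.36943776  0.17757389 -4.87722925] 12.075
nut in tool [ 0.17849447 -0.00040922  0.06315547]
slots centre,width []
153 [ 0.57111044 -0.04703636  0.13379725]Traceback (most recent call last):
  File "chk.py", line 4, in <module>
    meas(grab('wrist'))
    ~~~~^^^^^^^^^^^^^^^
  File "nut.py", line 30, in meas
    q=w2[m]*1000; f=cv2.fitLine(q.astype(np.float32),2,0,.01,.01).ravel(); a=np.degrees(np.arctan2(f[1],f[0]))
                    ~~~~~~~~~~~^^^^^^^^^^^^^^^^^^^^^^^^^^^^^^^^^^
cv2.error: OpenCV(4.12.0) /io/opencv/modules/imgproc/src/linefit.cpp:50: error: (-215:Assertion failed) count > 0 in function 'fitLine2D_wods'
```

Call:
send_rows:
  deltas:
    - [[-0.019,-0.039,0,0,0,0,-1],[-0.019,-0.039,0,0,0,0,-1],[-0.019,-0.039,0,0,0,0,-1],[-0.019,-0.039,0,0,0,0,-1],[-0.019,-0.039,0,0,0,0,-1],[-0.019,-0.039,0,0,0,0,-1],[0,0,0,0,0,-0.145,-1],[0,0,0,0,0,-0.145,-1],[0,0,0,0,0,-0.145,-1],[0,0,0,0,0,-0.145,-1],[0,0,0,0,0,-0.145,-1],[0,0,0,0,0,0,-1]]

```text
time_s: 13.68
position: [0.506, 0.3221, 0.1953]
tool_rot: [[1.0, -0.001, -0.003], [-0.001, -1.0, -0.001], [-0.003, 0.001, -1.0]]
ft_force: [-0.3, -0.1, -4.9]
grip_width: 0.018
gripper_force: 109.8
```

```bash
python3 -c "
from sp import *
s,d,P,Q=spanner(); print(s['position'],s['tool_rot'])"
```

```text
n 22464 pitch slope [-0.00700813 -0.00045999  0.01898963] handle line(mm) [ 0.9868719   0.16150485 39.312546   -0.7438395 ] tip x 0.11888103849241922
head y lim [-0.03382311  0.03107529] z handle 0.018792855166813997 z tips 0.01835519718687466
[0.50598331 0.32206961 0.19533422] [[ 9.99994648e-01 -5.52868092e-04 -3.22459608e-03]
 [-5.56815891e-04 -9.99999096e-01 -1.22350795e-03]
 [-3.22391673e-03  1.22529691e-03 -9.99994052e-01]]
```

Call:
send_rows:
  deltas:
    - [[0.001,-0.003,0.05,0,0,0,-1],[0,0,0.05,0,0,0,-1],[0,0,0.045,0,0,0,-1],[0,0,0.012,0,0,0,-1],[0,0,0.005,0,0,0,-1],[0,0,0,0,0,0,-1],[0,0,0,0,0,0,-1]]

```text
time_s: 14.6
position: [0.5082, 0.3255, 0.0368]
tool_rot: [[1.0, 0.001, 0.002], [0.0, -1.0, 0.001], [0.002, -0.001, -1.0]]
ft_force: [-0.1, 1.1, -4.7]
grip_width: 0.0179
gripper_force: 109.8
```

Call:
send_rows:
  deltas:
    - [[0,0,0.004,0,0,0,-1],[0,0,0.001,0,0,0,-1],[0,0,0,0,0,0,-1],[0,0,0,0,0,0,1],[0,0,0,0,0,0,1],[0,0,0,0,0,0,1],[0,0,0,0,0,0,1],[0,0,0,0,0,0,1],[0,0,-0.03,0,0,0,1],[0,0,-0.06,0,0,0,1],[0,0,-0.06,0,0,0,1],[0,0,0,0,0,0,1]]

```text
time_s: 16.1
position: [0.5091, 0.3259, 0.1853]
tool_rot: [[1.0, 0.001, 0.009], [0.001, -1.0, 0.004], [0.009, -0.004, -1.0]]
ft_force: [0.4, -1.1, -0.2]
grip_width: 0.0856
gripper_force: 0.0
```

```bash
python3 - <<'E'
from h import *
s=telemetry.observe(); print(s['position'],s['grip_width'],s['ft_force'])
d=grab('wrist'); P=cloud(d); g=cv2.cvtColor(d['image'],cv2.COLOR_RGB2GRAY)
m=(P[...,2]>.008)&(P[...,2]<.03)&(g>55)&(abs(P[...,1]-.324)<.045)&(P[...,0]>.36)&(P[...,0]<.66)
q=P[m]; print(m.sum(),np.median(q[:,2]),q[:,0].min(),q[:,0].max())
for a in range(380,660,40):
    k=abs(q[:,0]*1000-a)<10
    if k.sum()>5: print(a,np.median(q[k],0).round(4),np.percentile(q[k][:,1],[2,98]).round(3))
E
```

```text
[0.50913442 0.32590168 0.18525628] 0.08564302112952935 [ 0.37299769 -1.05675109 -0.21206781]
7423 0.014034123046947677 0.3655458301672758 0.6450031409229805
380 [0.3825 0.3288 0.0126] [0.317 0.338]
420 [0.4202 0.3274 0.0126] [0.317 0.338]
460 [0.4602 0.3332 0.0126] [0.317 0.338]
500 [0.5001 0.3214 0.0131] [0.317 0.337]
540 [0.5414 0.3271 0.0135] [0.314 0.34 ]
580 [0.5808 0.3271 0.0145] [0.298 0.356]
620 [0.6199 0.3076 0.0148] [0.295 0.359]
```

Call:
send_rows:
  deltas:
    - [[0.006,0.053,-0.015,0,0,0,1],[0.006,0.053,0,0,0,0,1],[0.006,0.053,0,0,0,0,1],[0.006,0.053,0,0,0,0,1],[0.006,0.053,0,0,0,0,1],[0.006,0.053,0,0,0,0,1],[0.006,0.053,0,0,0,0,1],[0,0,0,0,0,0,1],[0,0,0,0,0,0,1]]

```text
time_s: 17.27
position: [0.5494, -0.0454, 0.1941]
tool_rot: [[1.0, 0.0, -0.002], [0.0, -1.0, 0.001], [-0.002, -0.001, -1.0]]
ft_force: [0.4, 0.5, 0.4]
grip_width: 0.0853
gripper_force: 0.0
```

```bash
sed -i '/sp.spanner/d' chk.py; python3 chk.py
```

```text
[ 0.54942711 -0.0453613   0.19414258] 0.027675045273099646 [0.43954245 0.48293129 0.4490032 ] 17.275
nut in tool [0.0227034  0.0009067  0.05708981]
slots centre,width [(-129, 22), (-68, 24), (-8, 24), (52, 24), (113, 22)]
slot phase mod60 -7.9999999999999964
line n 133 angle -67.464966 offset from c perp -0.3736895 mod60 -7.464966
spindle ctr [0.10931313 0.0266485 ] 1250
```

Slot phase is −8.0° and the line is at −7.5°, so they are lined up, and the robot touches nothing. Handing in.

```bash
python3 -c "
from rig import env
print(env.close_job())"
```

```text
the job is handed in; nothing more can be done
None
```

I tightened the nut past snug until its slot lined up with the cotter hole, within about 0.5° by camera. The spanner lies flat on the mat, released, and I handed the job in at about 17 s; the hand-in returned no verdict, and I didn't re-measure the dish and screwdriver at the end.

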